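Roll the lying sample bottle into the label reader's frame

TASK

The label reader wants the sample bottle that lies on the bench: roll it by pushing on its top with the fingertips until it lies wholly inside the green frame of light that the reader throws on the bench, and let it rest there. It must truly roll, not be dragged: do not lift it, take it between the fingers or push it low down on its side. Leave everything else on the bench where it stands.

Things in the scene. Friction and masses are not known exactly. Their poses are not given: they have to be found in the camera images.
- sample: The bottle to roll: amber, straight-sided, lying on the bench, 62 mm diameter, 130 mm long, ringed white label, white cap (56 mm) at its +y end. Origin on its axis at half length, 31 mm above the bench; y runs along it, z points up at the start. The 62 mm body spans 65 mm to -y and 39 mm to +y of the origin. 0.2 to 0.45 kg. It starts 105 to 160 mm from the frame's centre, towards -x of the frame, about parallel to its y.
- sample_body (a point): Middle of the bottle's 62 mm body, on its axis: push above this point. Under a fingertip pressed on its top the bottle rolls without slipping and advances about half as far as the fingertip, so a long way takes several strokes. Bottle and bench are hard. It rolls with slight resistance: let go at 50 mm/s it runs on a few mm, and let go at rest it stays put.
- frame (a point): Centre of the green light frame on the bench: thin bright lines with nothing to bump over, 90 mm along x and 200 mm along y inside the lines. z is up; x is level and points to the reader's stand. The bottle rolls along +x into it, to lie between the two long lines. The reader is fixed; its post stands 255 mm from here along x, its head reaches 210 mm above the bench, and no part of it comes within 195 mm of this point.
- jar0: A like amber sample bottle standing upright, 62 mm across, 130 mm tall, white cap; origin at the centre of its foot. To be left alone.
- jar1: A second amber sample bottle standing upright, 62 mm across, 130 mm tall; origin at the centre of its foot. To be left alone.
- ph_meter: Teal hand-held pH meter lying on its back, 170 x 80 x 36 mm, long side along its x axis; origin at the middle of its underside. To be left alone.
- wash_bottle: White wash bottle with red cap and red spout, 66 mm across, 180 mm tall; origin at the centre of its foot. To be left alone.
- beaker: Small empty glass beaker, 60 mm across, 75 mm tall; origin at the centre of its foot. To be left alone.
- marker: White and blue marker pen lying on the bench, 118 x 12 x 14 mm, along its x axis; origin under its middle. To be left alone.
- scoop: Blue plastic scoop lying on the bench, 155 x 26 x 7 mm, along its x axis; origin under its middle. To be left alone.

How it is judged:
By the outcome, as a careful person would: the job done as asked, in the order asked, and still so for the second after the job is handed in, with the robot touching nothing.
It also fails if it takes over 64 s, if anything falls off the work surface, if the arm or the gripper's body presses on something with over 40 N, if the wrist force passes 120 N, or if a joint passes its speed limit or range.

ROBOT

A 7-joint arm with a two-finger parallel gripper is mounted at the origin on the work surface. World frame = base frame: x ahead of the robot, y to its left, z up, the work surface at z = 0. Lengths are in mm, angles in rad, forces in N, time in s.
With the tool pointing down it reaches from about 400 to 875 mm from the base axis. Payload 4.4 kg.
Tool frame: the origin (TCP) lies at the very end of the fingers, on their centre line; the grasp point (between the pads) lies 19 mm behind it; z points along the fingers, y is the line along which they close (so a half turn about z gives the same grasp; the last joint's range is limited). The gripper opens to 85 mm and grips with 20 to 120 N. Pads are 22 mm wide; open, the fingers measure 114 mm over their backs; the gripper's body (76 mm by 85 mm) begins 54 mm behind the grasp point. The pads swing forward as they close: fully open they stand 13 mm farther back than shut.
Start: joints at [-1.213, 0.628, 0.038, 1.517, -0.027, 0.996, -0.02], TCP at [267.276, 592.521, 231.313] pointing down, gripper open.
Joint ranges: [-3.06, 3.06], [-0.37, 2.12], [-1.25, 1.32], [0.18, 2.47], [-1.1, 4.24], [0.23, 1.98], [-2.94, 2.94]. Speed limits (rad/s): [2.57, 2.57, 3.14, 3.14, 3.14, 3.14, 3.14].

INTERFACE

Orientations are given as [roll, pitch, yaw] about the fixed x, y, z axes, in that order (R = Rz(yaw) Ry(pitch) Rx(roll)).
In Python, from cell import ctrl gives the robot as it stands.
- The arm moves only by the tool step_arm, never from a script. Its argument "series" is a list that holds one entry, the list of rows, each a list of 7 numbers: the turn, a rotation vector about the tool's x, y, z as a fraction of full scale, then the shift along the tool's x, y, z as a fraction of full scale, then the closure, from 0 (fully open) to 1 (shut). In form: [[[ax, ay, az, tx, ty, tz, gripper], ...]]. A call has 1 to 12 rows; each row shifts and turns the commanded pose from where the row before left it, along the tool's axes as they then stand; what a row does not reach is not made up. Full scale, the value 1, is 150 mm for a shift and 45 degrees for a turn. A row lasts 1/10 s, in which the tool goes at most 50 mm and 8.59 degrees, less where a joint would pass 70% of its speed; a pose out of reach is approached as far as the arm can. A call with a number of a shift or a turn outside -1 to 1 is refused whole. A call with a gripper value outside its range is refused whole. The fingers move at their own pace and stop on an object; the grip force is fixed at half the most. Time passes only in rows, so rows that do not move let the fingers close. It gives the time, the measured TCP pose, the force, the opening and the grip force at its end, in the units of the state.
- ctrl.read_state(): the state, without advancing time (a new reading comes with each control period).
- ctrl.get_image(name): name is "scene" or "top" or "wrist"; returns a dict with "img" (480x640x3 uint8, red, green, blue), "fx", "fy", "cx", "cy" (pixels), "R" (3x3) and "t" (3): a world point X has camera coordinates R X + t. Camera axes: x right, y down, z forward; pixel columns grow to the right and rows downward; lengths in mm; the calibration is good to about 2 mm. A picture is of the moment at which its call begins. There is no depth.
- ctrl.finish_job(): hands the job in; it is judged then, once.
Trained networks look in a picture, given as the dict that the camera call returned (one of the last four; its "shot" number tells which), for a name from the list of things; names that differ only in an ending like _2 or _b are one class to them, and where a whole thing is asked for, a point or a joint stands for the part that bears it (a point fixed in the world has none). Each returns a list of dicts, best first, with "score" (0 to 1); they miss things now and then, are a little off and sometimes report something else, mostly with a low value. They report only what shows in the picture. A call takes as long as a camera call.
- ctrl.recognise(picture, thing): "centre" ([column, row] in pixels, amid what is visible of it).
The state is a dict: "clock": time; "qpos": joint angles; "qd": joint speeds; "tau": joint torques, N m; "eef_pos": TCP position; "tool_rot": TCP orientation; "force": force on the tool from outside, world axes, zero at the start; "torque": the same for the moment, N m; "width": finger opening in mm; "gripper_force": force on a finger pad.
Only numpy, scipy, OpenCV 4.12 (cv2) and the standard library are available. Lean on these libraries where they do the work, as an engineer would, in place of code of your own. Each camera call takes 0.05 s, during which the arm holds its last target. There are 200 camera calls.

## Working session

There is one attempt and no reset: what is moved stays moved. The work goes in short steps, Python scripts to look and compute and a tool call to move; the robot and the scene stay as the last step left them, time stands still between calls to the robot, and variables do not carry over. Pictures are saved under pics/ and viewed, at most 10 in all, crops included, and the job is handed in when it is done.

Besides the shell and the picture viewer there is one more tool, called as name(argument=value, ...), one argument or row to a line, values as JSON. step_arm: Moves the arm, as the interface text tells. Shift numbers are shares of 150 mm and turn numbers shares of 45 degrees, none past 1 either way. Its arguments: {"type":"object","properties":{"series":{"type":"array","items":{"type":"array","items":{"type":"array","items":{"type":"number","minimum":-1,"maximum":1}}}}},"required":["series"]}

```bash
mkdir -p pics
cat > h.py <<'E'
import numpy as np,cv2
from cell import ctrl
def ray(p,uv,z):
    R=np.array(p["R"]);t=np.array(p["t"]);C=-R.T@t
    d=R.T@np.array([(uv[0]-p["cx"])/p["fx"],(uv[1]-p["cy"])/p["fy"],1])
    return C+d*(z-C[2])/d[2]
def proj(p,X):
    c=np.array(p["R"])@np.array(X)+np.array(p["t"]);return np.array([p["fx"]*c[0]/c[2]+p["cx"],p["fy"]*c[1]/c[2]+p["cy"]])
def save(p,n): cv2.imwrite(f"pics/{n}.png",p["img"][:,:,::-1])
def cam(p): R=np.array(p["R"]);return -R.T@np.array(p["t"])
E
python3 - <<'E'
from h import *
np.set_printoptions(precision=1,suppress=True)
for n in("top","scene"):
    p=ctrl.get_image(n);save(p,n+"0");print(n,cam(p),p["fx"])
    for k,z in(("sample",31),("sample_body",31),("frame",0),("jar0",65),("ph_meter",18),("wash_bottle",90),("beaker",37),("marker",7),("scoop",4)):
        for d in ctrl.recognise(p,k)[:3]: print(k,round(d["score"],2),np.array(d["centre"]),ray(p,d["centre"],z))
s=ctrl.read_state();print(s["eef_pos"],s["tool_rot"],s["clock"],s["force"],s["width"])
E
```

```text
top [ 514.2   16.6 1039. ] 496.14076606466625
sample 0.66 [337.7 249.6] [536.1  -9.7  31. ]
sample_body 0.58 [332.4 250.5] [534.5   1.1  31. ]
frame 0.73 [362.   74.3] [908.5 -70.7   0. ]
frame 0.44 [244.8 265.9] [506.7 184.7   0. ]
jar0 0.78 [200.6 203.5] [632.2 260.   65. ]
jar0 0.76 [257.5 167.8] [700.7 146.3  65. ]
ph_meter 0.87 [426.5 266.8] [ 497.3 -191.1   18. ]
wash_bottle 0.85 [495.4 295.7] [ 441.1 -305.1   90. ]
beaker 0.84 [430.9 178. ] [ 677.1 -201.8   37. ]
marker 0.52 [244.1 266.4] [505.8 185.1   7. ]
scoop 0.87 [180.3 259.7] [522.5 319.    4. ]
scene [ 986.6 -402.1  650. ] 440.40381456284337
sample 0.69 [298.3 251.4] [531.9  -8.6  31. ]
sample 0.55 [356.  210.1] [526.  165.2  31. ]
sample_body 0.63 [302.  248.1] [530.2   2.8  31. ]
frame 0.8 [446.9 383.8] [888.9 -15.6   0. ]
frame 0.64 [209.7 296.1] [ 480.9 -186.2    0. ]
jar0 0.69 [418.2 241.4] [694.6 152.   65. ]
jar0 0.58 [427.6 187.1] [606.9 303.6  65. ]
ph_meter 0.62 [210.7 294.8] [ 493.7 -189.2   18. ]
wash_bottle 0.97 [131.8 296.2] [ 465. -306.   90.]
wash_bottle 0.24 [296.4 249.6] [569.6 -45.6  90. ]
beaker 0.77 [269.5 347.5] [ 662.3 -189.    37. ]
beaker 0.59 [428.9 188.6] [594.1 334.9  37. ]
marker 0.56 [355.7 209.2] [505.6 189.    7. ]
scoop 0.57 [399.2 191. ] [529.7 315.7   4. ]
[267.3 592.5 231.3] [ 3.1 -0.   2.7] 1.0 [-0.8  0.3  0.2] 85.5724155206358
```

View pics/top0.png

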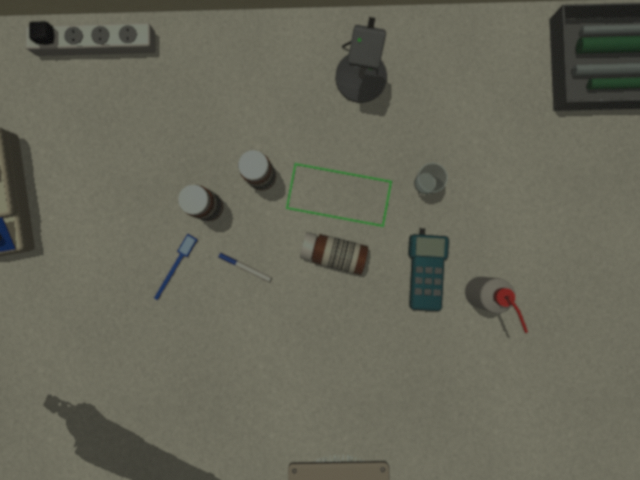

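View pics/scene0.png

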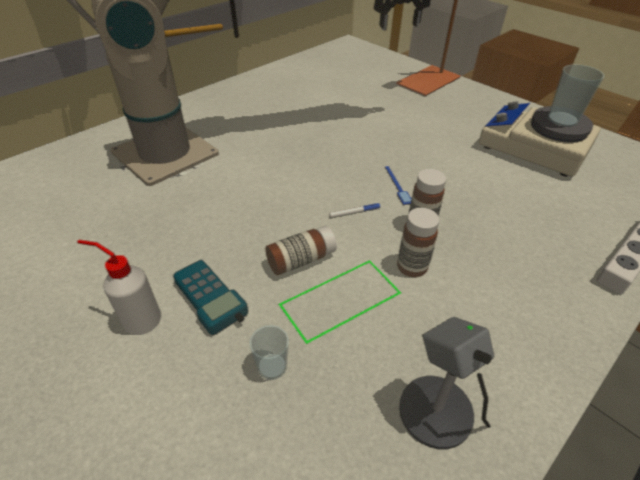

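Top view: the bottle lies at about (337,253), the frame's corners at about (295,164), (391,181), (383,225) and (288,209), and jars stand to the left at (257,168) and (200,203). The beaker is at (430,180). The scene view agrees, and the rolling path is clear.

```bash
cat >> h.py <<'E'
def frame(p):
    im=p["img"].astype(int);m=((im[...,1]-im[...,0]>50)&(im[...,1]-im[...,2]>50)).astype(np.uint8)
    m[:140]=0
    v,u=np.nonzero(m);P=np.array([ray(p,(a,b),0)[:2] for a,b in zip(u,v)],np.float32)
    return cv2.minAreaRect(P)
def bottle(p,c,yaw,w=0.13):
    # fit by projecting outline of the bottle: returns best (x,y,yaw) maximizing edge strength
    from scipy.optimize import minimize
    g=cv2.GaussianBlur(p["img"],(0,0),1.2).astype(np.float32)
    return g
E
python3 - <<'E'
from h import *
np.set_printoptions(precision=1,suppress=True)
p=ctrl.get_image("top")
print(frame(p))
c=p["img"][220:290,285:385];cv2.imwrite("pics/crop.png",cv2.resize(c[:,:,::-1],None,fx=8,fy=8,interpolation=cv2.INTER_CUBIC))
s=ctrl.read_state();print(s["tool_rot"])
E
```

```text
((652.9617919921875, -15.088905334472656), (205.96726989746094, 96.06259155273438), 78.08734893798828)
[-3.1 -0.   2.7]
```

View pics/crop.png

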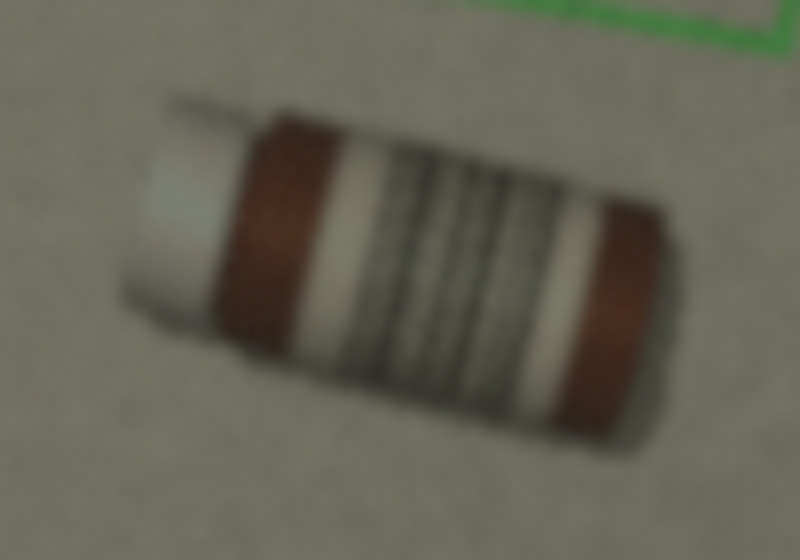

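The crop shows the body centre at about (443,276) in crop pixels, which is (340.0,254.2) in the full picture. The axis slopes about 13.8° there, so it is nearly parallel to the frame.

Run:
```python
from h import *
np.set_printoptions(precision=4,suppress=True)
p=ctrl.get_image("top")
a=ray(p,(285+250/8-.5,220+228/8-.5),31);b=ray(p,(285+632/8-.5,220+322/8-.5),31)
print(a,b,np.linalg.norm(a-b),(a+b)/2,np.degrees(np.arctan2(*(a-b)[[0,1]])))
s=ctrl.read_state();y=s["tool_rot"][2];print(s["tool_rot"],np.degrees(y),s["clock"])
B=(a+b)/2
for yd in(np.degrees(y),167.5):
    r=np.radians(yd);x=np.array([np.cos(r),np.sin(r)]);yy=np.array([np.sin(r),-np.cos(r)])
    d=B[:2]-s["eef_pos"][:2];print(yd,d,"mm tool xy",d@x,d@yy)
```

```text
[540.2754  34.7905  31.    ] [514.4031 -61.5261  31.    ] 99.73100336812895 [527.3392 -13.3678  31.    ] 15.035700360323307
[ 3.1416 -0.0001  2.7178] 155.72103662331526 1.1
155.72103662331526 [ 260.1005 -605.8996] mm tool xy -486.22934738355633 -445.36236742617615
167.5 [ 260.1005 -605.8996] mm tool xy -385.0757501048432 -535.2413317912582
```

step_arm(
  series=[
    [[0, 0, -0.114, 0, 0, 0, 1], [0, 0, -0.114, 0, 0, 0, 1], [0, 0, 0, -0.186, -0.25, 0, 1], [0, 0, 0, -0.186, -0.25, 0, 1], [0, 0, 0, -0.186, -0.25, 0, 1], [0, 0, 0, -0.186, -0.25, 0, 1], [0, 0, 0, -0.186, -0.25, 0, 1], [0, 0, 0, -0.186, -0.25, 0, 1], [0, 0, 0, -0.186, -0.25, 0, 1], [0, 0, 0, -0.186, -0.25, 0, 1], [0, 0, 0, -0.186, -0.25, 0, 1], [0, 0, 0, -0.186, -0.25, 0, 1]],
  ],
)

```text
clock: 2.3
eef_pos: [447.8, 159.4, 231.6]
tool_rot: [3.141, 0.001, 2.897]
force: [0.3, -0.1, -0.3]
width: 0.1
gripper_force: 0.0
```

step_arm(
  series=[
    [[0, 0, 0, -0.186, -0.25, 0, 1], [0, 0, 0, -0.186, -0.25, 0, 1], [0, 0, 0, -0.186, -0.25, 0, 1], [0, 0, 0, -0.186, -0.25, 0, 1], [0, 0, 0, 0, 0, 0.25, 1], [0, 0, 0, 0, 0, 0.25, 1], [0, 0, 0, 0, 0, 0.25, 1], [0, 0, 0, 0, 0, 0.1, 1], [0, 0, 0, 0, 0, 0, 1], [0, 0, 0, 0, 0, 0, 1]],
  ],
)

```text
clock: 3.3
eef_pos: [519.5, -11.5, 104.2]
tool_rot: [3.141, 0.0, 2.897]
force: [-0.1, -0.8, 0.7]
width: -0.3
gripper_force: 0.0
```

Run:
```python
from h import *
np.set_printoptions(precision=4,suppress=True)
p=ctrl.get_image("scene");cv2.imwrite("pics/s1.png",cv2.resize(p["img"][150:330,200:440,::-1],None,fx=3,fy=3))
s=ctrl.read_state();print(s)
```

```text
{'clock': 3.35, 'qpos': array([-0.0509,  0.6328,  0.0282,  1.9948, -0.034 ,  0.5126,  1.3276]), 'qd': array([-0.0018, -0.016 ,  0.0008, -0.0026, -0.001 , -0.0025,  0.0001]), 'tau': array([  0.0295, -47.4791,   1.0359, -11.0196,   0.0063,   0.0278,
         0.    ]), 'eef_pos': array([519.9712, -11.4455, 104.7708]), 'tool_rot': array([3.1411, 0.0019, 2.8969]), 'force': array([ 0.8018, -0.8746, -0.2806]), 'torque': array([-0.0493, -0.003 ,  0.0167]), 'gripper_force': 0.0, 'width': 0.45427033187146154}
```

View pics/s1.png

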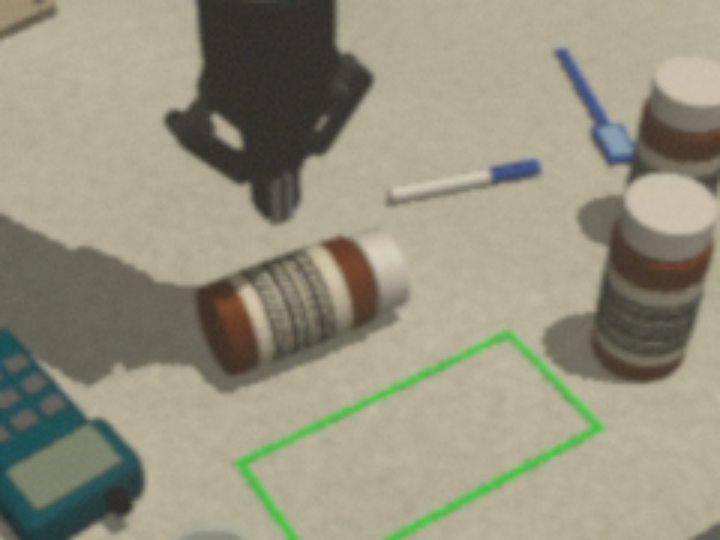

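The closed fingertips hang over the middle of the body, slightly behind its top.

step_arm(
  series=[
    [[0, 0, 0, 0, 0, 0.15, 1], [0, 0, 0, 0, 0, 0.1, 1], [0, 0, 0, 0, 0, 0.013, 1], [0, 0, 0, 0, 0, 0, 1], [0, 0, 0, 0, 0, 0, 1]],
  ],
)

```text
clock: 3.85
eef_pos: [520.0, -11.5, 65.6]
tool_rot: [3.141, 0.002, 2.897]
force: [-0.4, -0.2, 0.8]
width: 0.1
gripper_force: 0.0
```

step_arm(
  series=[
    [[0, 0, 0, 0, 0, 0.007, 1], [0, 0, 0, 0, 0, 0.007, 1], [0, 0, 0, 0, 0, 0, 1]],
  ],
)

```text
clock: 4.15
eef_pos: [519.1, -11.5, 62.5]
tool_rot: [3.141, 0.0, 2.897]
force: [0.3, 0.7, -0.0]
width: 0.3
gripper_force: 0.0
```

step_arm(
  series=[
    [[0, 0, 0, 0, 0, 0.006, 1], [0, 0, 0, 0, 0, 0, 1]],
  ],
)

```text
clock: 4.35
eef_pos: [519.8, -11.7, 62.0]
tool_rot: [3.141, 0.002, 2.897]
force: [0.3, -0.0, 5.2]
width: 0.2
gripper_force: 2.5
```

step_arm(
  series=[
    [[0, 0, 0, 0, 0, 0.006, 1], [0, 0, 0, 0, 0, 0, 1]],
  ],
)

```text
clock: 4.55
eef_pos: [520.8, -11.9, 61.9]
tool_rot: [3.141, 0.004, 2.896]
force: [-0.4, -0.3, 11.6]
width: -0.0
gripper_force: 5.5
```

step_arm(
  series=[
    [[0, 0, 0, -0.01, 0, 0, 1], [0, 0, 0, -0.02, 0, 0, 1], [0, 0, 0, -0.02, 0, 0, 1], [0, 0, 0, -0.02, 0, 0, 1], [0, 0, 0, -0.02, 0, 0, 1], [0, 0, 0, -0.02, 0, 0, 1], [0, 0, 0, -0.02, 0, 0, 1], [0, 0, 0, -0.02, 0, 0, 1], [0, 0, 0, -0.02, 0, 0, 1], [0, 0, 0, -0.01, 0, 0, 1], [0, 0, 0, -0.005, 0, 0, 1], [0, 0, 0, 0, 0, 0, 1]],
  ],
)

```text
clock: 5.75
eef_pos: [547.6, -19.3, 61.9]
tool_rot: [-3.141, 0.004, 2.896]
force: [-0.6, -1.6, 10.7]
width: 0.2
gripper_force: 5.4
```

Run:
```python
from h import *
np.set_printoptions(precision=4,suppress=True)
p=ctrl.get_image("scene");cv2.imwrite("pics/s2.png",cv2.resize(p["img"][150:330,200:440,::-1],None,fx=3,fy=3))
for n in("top",):
    q=ctrl.get_image(n);save(q,"t2")
s=ctrl.read_state();print(s["force"],s["eef_pos"])
```

```text
[ 0.315  -1.5883 10.7421] [547.5451 -19.2585  61.8863]
```

View pics/s2.png

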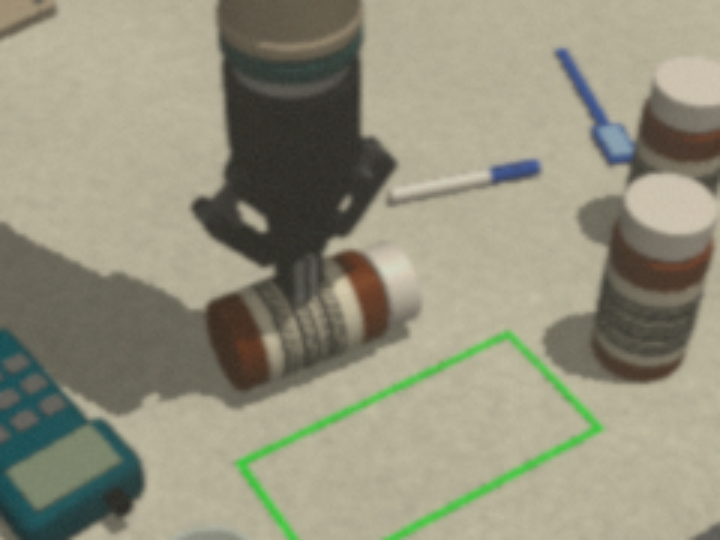

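The bottle rolled forward about 14 mm under a 29 mm stroke and stays aligned with the frame.

step_arm(
  series=[
    [[0, 0, 0, -0.02, 0, 0, 1], [0, 0, 0, -0.02, 0, 0, 1], [0, 0, 0, -0.015, 0, 0, 1], [0, 0, 0, -0.007, 0, 0, 1], [0, 0, 0, 0, 0, 0, 1], [0, 0, 0, 0, 0, -0.06, 1], [0, 0, 0, 0.133, 0, 0, 1], [0, 0, 0, 0, 0, 0, 1], [0, 0, 0, 0, 0, 0.035, 1], [0, 0, 0, 0, 0, 0.012, 1], [0, 0, 0, 0, 0, 0.01, 1], [0, 0, 0, 0, 0, 0.003, 1]],
  ],
)

```text
clock: 7.05
eef_pos: [538.3, -16.2, 61.8]
tool_rot: [3.141, 0.005, 2.896]
force: [-0.5, 0.0, 15.5]
width: -0.2
gripper_force: 7.8
```

step_arm(
  series=[
    [[0, 0, 0, -0.01, 0, 0, 1], [0, 0, 0, -0.02, 0, 0, 1], [0, 0, 0, -0.027, 0, 0, 1], [0, 0, 0, -0.03, 0, 0, 1], [0, 0, 0, -0.03, 0, 0, 1], [0, 0, 0, -0.03, 0, 0, 1], [0, 0, 0, -0.03, 0, 0, 1], [0, 0, 0, -0.03, 0, 0, 1], [0, 0, 0, -0.03, 0, 0, 1], [0, 0, 0, -0.02, 0, 0, 1], [0, 0, 0, -0.01, 0, 0, 1], [0, 0, 0, 0, 0, 0, 1]],
  ],
)

```text
clock: 8.25
eef_pos: [576.8, -26.8, 61.3]
tool_rot: [-3.141, 0.004, 2.896]
force: [0.8, -2.7, 8.0]
width: 0.2
gripper_force: 3.9
```

Run:
```python
from h import *
np.set_printoptions(precision=4,suppress=True)
p=ctrl.get_image("top");a=p["img"][130:300,260:420,::-1];q=cv2.imread("pics/t2.png")[130:300,260:420]
cv2.imwrite("pics/t3.png",cv2.resize(np.hstack([q,a]),None,fx=2.5,fy=2.5,interpolation=cv2.INTER_CUBIC))
s=ctrl.read_state();print(s["force"],s["eef_pos"],s["clock"])
```

```text
[ 0.4825 -2.261   7.7844] [576.6772 -26.7715  61.3238] 8.3
```

View pics/t3.png

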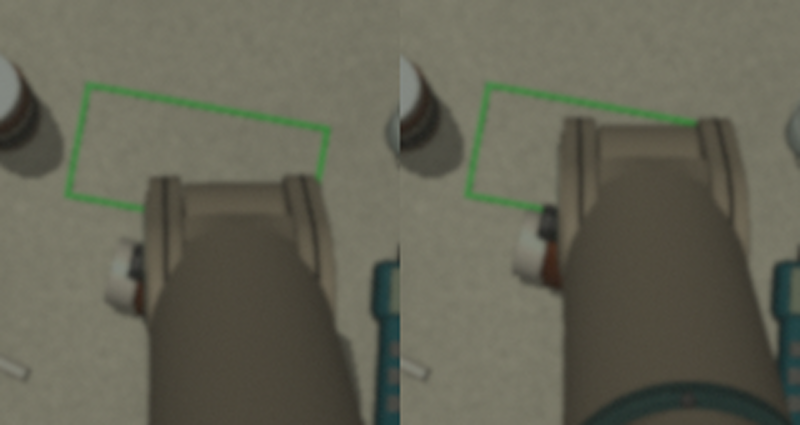

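Tip and bottle are moving as expected, with the bottle now about 39 mm along. The arm hides it in the top view.

step_arm(
  series=[
    [[0, 0, 0, 0, 0, -0.06, 1], [0, 0, 0, 0.14, 0, 0, 1], [0, 0, 0, 0, 0, 0, 1], [0, 0, 0, 0, 0, 0.035, 1], [0, 0, 0, 0, 0, 0.012, 1], [0, 0, 0, 0, 0, 0.01, 1], [0, 0, 0, 0, 0, 0.003, 1]],
  ],
)

```text
clock: 9.0
eef_pos: [556.9, -20.9, 61.8]
tool_rot: [3.141, 0.005, 2.896]
force: [-1.0, -0.7, 14.7]
width: 0.1
gripper_force: 7.4
```

step_arm(
  series=[
    [[0, 0, 0, -0.01, 0, 0, 1], [0, 0, 0, -0.02, 0, 0, 1], [0, 0, 0, -0.027, 0, 0, 1], [0, 0, 0, -0.03, 0, 0, 1], [0, 0, 0, -0.03, 0, 0, 1], [0, 0, 0, -0.03, 0, 0, 1], [0, 0, 0, -0.03, 0, 0, 1], [0, 0, 0, -0.03, 0, 0, 1], [0, 0, 0, -0.03, 0, 0, 1], [0, 0, 0, -0.02, 0, 0, 1], [0, 0, 0, -0.01, 0, 0, 1], [0, 0, 0, 0, 0, 0, 1]],
  ],
)

```text
clock: 10.2
eef_pos: [595.3, -31.5, 61.3]
tool_rot: [-3.141, 0.004, 2.896]
force: [0.5, -1.2, 8.0]
width: 0.0
gripper_force: 3.7
```

step_arm(
  series=[
    [[0, 0, 0, 0, 0, -0.06, 1], [0, 0, 0, 0.137, 0, 0, 1], [0, 0, 0, 0, 0, 0, 1], [0, 0, 0, 0, 0, 0.035, 1], [0, 0, 0, 0, 0, 0.012, 1], [0, 0, 0, 0, 0, 0.01, 1], [0, 0, 0, 0, 0, 0.003, 1]],
  ],
)

```text
clock: 10.9
eef_pos: [575.9, -25.6, 61.8]
tool_rot: [3.141, 0.005, 2.896]
force: [-1.5, -0.6, 14.0]
width: 0.1
gripper_force: 7.0
```

Run:
```python
from h import *
np.set_printoptions(precision=4,suppress=True)
p=ctrl.get_image("scene");cv2.imwrite("pics/s4.png",cv2.resize(p["img"][190:350,220:430,::-1],None,fx=3.7,fy=3.7,interpolation=cv2.INTER_CUBIC))
s=ctrl.read_state();print(s["force"],s["eef_pos"],s["clock"])
```

```text
[-0.5671 -0.1769 10.1893] [575.8592 -25.6174  61.8762] 10.95
```

View pics/s4.png

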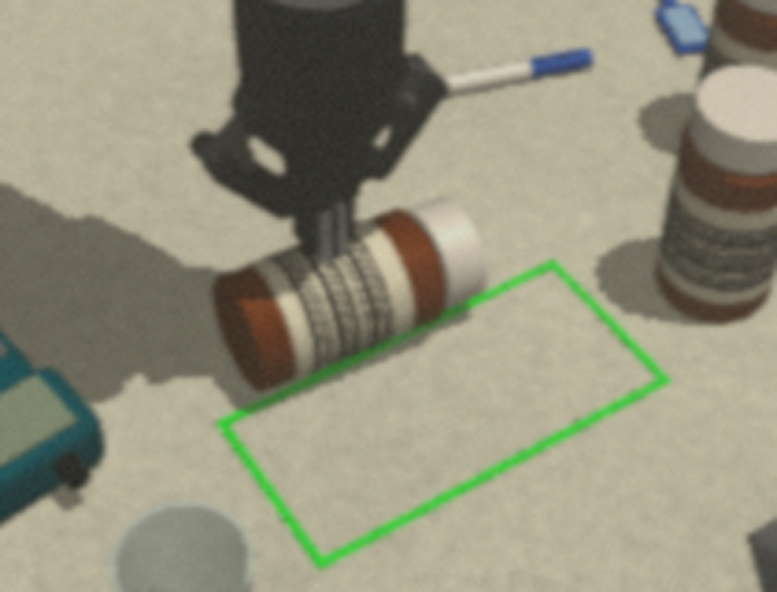

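The bottle is just reaching the frame's near line, straight, at about 59 mm of its 124. I'll add two strokes and then look again.

step_arm(
  series=[
    [[0, 0, 0, -0.01, 0, 0, 1], [0, 0, 0, -0.02, 0, 0, 1], [0, 0, 0, -0.027, 0, 0, 1], [0, 0, 0, -0.03, 0, 0, 1], [0, 0, 0, -0.03, 0, 0, 1], [0, 0, 0, -0.03, 0, 0, 1], [0, 0, 0, -0.03, 0, 0, 1], [0, 0, 0, -0.03, 0, 0, 1], [0, 0, 0, -0.03, 0, 0, 1], [0, 0, 0, -0.02, 0, 0, 1], [0, 0, 0, -0.01, 0, 0, 1], [0, 0, 0, 0, 0, 0, 1]],
  ],
)

```text
clock: 12.15
eef_pos: [614.1, -36.1, 61.2]
tool_rot: [-3.141, 0.004, 2.896]
force: [-0.5, -2.0, 6.3]
width: -0.1
gripper_force: 3.2
```

step_arm(
  series=[
    [[0, 0, 0, 0, 0, -0.06, 1], [0, 0, 0, 0.135, 0, 0, 1], [0, 0, 0, 0, 0, 0, 1], [0, 0, 0, 0, 0, 0.035, 1], [0, 0, 0, 0, 0, 0.012, 1], [0, 0, 0, 0, 0, 0.01, 1], [0, 0, 0, 0, 0, 0.003, 1]],
  ],
)

```text
clock: 12.85
eef_pos: [595.1, -30.4, 61.9]
tool_rot: [3.141, 0.005, 2.896]
force: [0.5, -1.0, 12.9]
width: -0.0
gripper_force: 6.6
```

step_arm(
  series=[
    [[0, 0, 0, -0.01, 0, 0, 1], [0, 0, 0, -0.02, 0, 0, 1], [0, 0, 0, -0.027, 0, 0, 1], [0, 0, 0, -0.03, 0, 0, 1], [0, 0, 0, -0.03, 0, 0, 1], [0, 0, 0, -0.03, 0, 0, 1], [0, 0, 0, -0.03, 0, 0, 1], [0, 0, 0, -0.03, 0, 0, 1], [0, 0, 0, -0.03, 0, 0, 1], [0, 0, 0, -0.02, 0, 0, 1], [0, 0, 0, -0.01, 0, 0, 1], [0, 0, 0, 0, 0, 0, 1]],
  ],
)

```text
clock: 14.05
eef_pos: [632.8, -40.8, 61.0]
tool_rot: [-3.141, 0.003, 2.896]
force: [1.2, -2.3, 6.4]
width: 0.3
gripper_force: 3.1
```

step_arm(
  series=[
    [[0, 0, 0, 0, 0, -0.2, 1], [0, 0, 0, 0.333, 0, 0, 1], [0, 0, 0, 0.333, 0, 0, 1], [0, 0, 0, 0.333, 0, 0, 1], [0, 0, 0, 0.2, 0, 0, 1], [0, 0, 0, 0, 0, 0, 1]],
  ],
)

```text
clock: 14.65
eef_pos: [450.9, 5.2, 90.0]
tool_rot: [-3.14, -0.007, 2.899]
force: [0.4, -0.8, 0.1]
width: -0.0
gripper_force: 0.0
```

Run:
```python
from h import *
np.set_printoptions(precision=4,suppress=True)
p=ctrl.get_image("top");save(p,"t5full");cv2.imwrite("pics/t5.png",cv2.resize(p["img"][155:255,275:395,::-1],None,fx=6,fy=6,interpolation=cv2.INTER_CUBIC))
s=ctrl.read_state();print(s["force"],s["eef_pos"],s["clock"])
```

```text
[1.3605 0.2973 0.4828] [454.8724   4.7378  90.32  ] 14.7
```

View pics/t5.png

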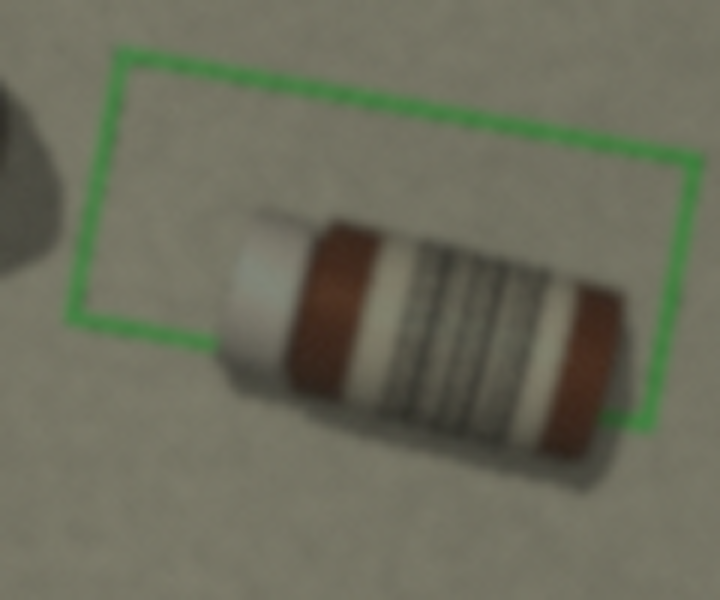

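The bottle is about 25 px (in this crop) short of centre and sits roughly parallel to the frame. Body ends are at about (313,308) and (597,375) in the crop.

Run:
```python
from h import *
np.set_printoptions(precision=2,suppress=True)
p=ctrl.get_image("top")
(c,_,_)=frame_c=((652.96,-15.09),0,0)
a=ray(p,(275+313/6-.5,155+308/6-.5),31);b=ray(p,(275+597/6-.5,155+375/6-.5),31)
t=np.radians(-11.91);X=np.array([np.cos(t),np.sin(t)]);Y=np.array([-np.sin(t),np.cos(t)])
ax=(a-b)/np.linalg.norm(a-b);m=(a+b)/2
print(m,np.linalg.norm(a-b),"yaw",np.degrees(np.arctan2(-ax[0],ax[1])))
o=m+13*ax
for q in(a,b,m,o): d=q[:2]-c;print(d@X,d@Y)
s=ctrl.read_state();r=s["tool_rot"][2];print(s["eef_pos"],np.degrees(r))
x=np.array([np.cos(r),np.sin(r)]);y=np.array([np.sin(r),-np.cos(r)])
d=m[:2]-s["eef_pos"][:2];print("tool xy to body",d@x,d@y)
```

```text
[613.33 -37.15  31.  ] 99.00959361571572 yaw -14.598836249396655
-31.903858394033968 19.684181356534484
-36.548578817435086 -79.21640610449941
-34.22621860573452 -29.766112373982462
-33.61636492086267 -16.780424926525246
[457.2    4.39  90.44] 166.01108541762036
tool xy to body -161.53782402767064 -2.5728392777759153
```

step_arm(
  series=[
    [[0, 0, 0, -0.333, -0.017, 0, 1], [0, 0, 0, -0.333, 0, 0, 1], [0, 0, 0, -0.333, 0, 0, 1], [0, 0, 0, -0.027, 0, 0, 1], [0, 0, 0, 0, 0, 0, 1], [0, 0, 0, 0, 0, 0, 1], [0, 0, 0, 0, 0, 0.14, 1], [0, 0, 0, 0, 0, 0.035, 1], [0, 0, 0, 0, 0, 0.012, 1], [0, 0, 0, 0, 0, 0.01, 1], [0, 0, 0, 0, 0, 0.003, 1], [0, 0, 0, 0, 0, 0, 1]],
  ],
)

```text
clock: 15.95
eef_pos: [606.3, -36.0, 62.0]
tool_rot: [3.141, 0.003, 2.897]
force: [-0.7, -0.1, 4.3]
width: -0.1
gripper_force: 2.2
```

step_arm(
  series=[
    [[0, 0, 0, -0.01, 0, 0, 1], [0, 0, 0, -0.02, 0, 0, 1], [0, 0, 0, -0.027, 0, 0, 1], [0, 0, 0, -0.03, 0, 0, 1], [0, 0, 0, -0.03, 0, 0, 1], [0, 0, 0, -0.03, 0, 0, 1], [0, 0, 0, -0.03, 0, 0, 1], [0, 0, 0, -0.02, 0, 0, 1], [0, 0, 0, -0.02, 0, 0, 1], [0, 0, 0, -0.01, 0, 0, 1], [0, 0, 0, 0, 0, 0, 1]],
  ],
)

```text
clock: 17.05
eef_pos: [639.5, -45.1, 61.9]
tool_rot: [-3.141, 0.003, 2.896]
force: [-0.5, -1.9, 7.0]
width: 0.2
gripper_force: 3.0
```

step_arm(
  series=[
    [[0, 0, 0, 0, 0, -0.06, 1], [0, 0, 0, 0.115, 0, 0, 1], [0, 0, 0, 0, 0, 0, 1], [0, 0, 0, 0, 0, 0.035, 1], [0, 0, 0, 0, 0, 0.012, 1], [0, 0, 0, 0, 0, 0.01, 1], [0, 0, 0, 0, 0, 0.003, 1], [0, 0, 0, 0, 0, 0, 1]],
  ],
)

```text
clock: 17.85
eef_pos: [624.0, -40.2, 61.9]
tool_rot: [3.141, 0.004, 2.896]
force: [-0.5, -0.9, 9.1]
width: -0.2
gripper_force: 4.6
```

step_arm(
  series=[
    [[0, 0, 0, -0.01, 0, 0, 1], [0, 0, 0, -0.02, 0, 0, 1], [0, 0, 0, -0.027, 0, 0, 1], [0, 0, 0, -0.03, 0, 0, 1], [0, 0, 0, -0.03, 0, 0, 1], [0, 0, 0, -0.03, 0, 0, 1], [0, 0, 0, -0.03, 0, 0, 1], [0, 0, 0, -0.02, 0, 0, 1], [0, 0, 0, -0.02, 0, 0, 1], [0, 0, 0, -0.01, 0, 0, 1], [0, 0, 0, 0, 0, 0, 1]],
  ],
)

```text
clock: 18.95
eef_pos: [657.0, -49.3, 61.8]
tool_rot: [-3.141, 0.004, 2.896]
force: [0.3, -1.0, 8.4]
width: 0.1
gripper_force: 4.1
```

step_arm(
  series=[
    [[0, 0, 0, 0, 0, -0.2, 1], [0, 0, 0, 0.333, 0, 0, 1], [0, 0, 0, 0.333, 0, 0, 1], [0, 0, 0, 0.333, 0, 0, 1], [0, 0, 0, 0.333, 0, 0, 1], [0, 0, 0, 0, 0, 0, 1], [0, 0, 0, 0, 0, 0, 1]],
  ],
)

```text
clock: 19.65
eef_pos: [460.6, 0.7, 90.5]
tool_rot: [3.141, 0.0, 2.898]
force: [0.9, -0.3, 0.3]
width: -0.1
gripper_force: 0.0
```

Run:
```python
from h import *
np.set_printoptions(precision=4,suppress=True)
p=ctrl.get_image("top");cv2.imwrite("pics/t6.png",cv2.resize(p["img"][155:255,275:395,::-1],None,fx=6,fy=6,interpolation=cv2.INTER_CUBIC))
s=ctrl.read_state();print(s["force"],s["eef_pos"],s["clock"])
```

```text
[0.2651 0.6311 0.6075] [462.529    0.4824  90.6254] 19.7
```

View pics/t6.png

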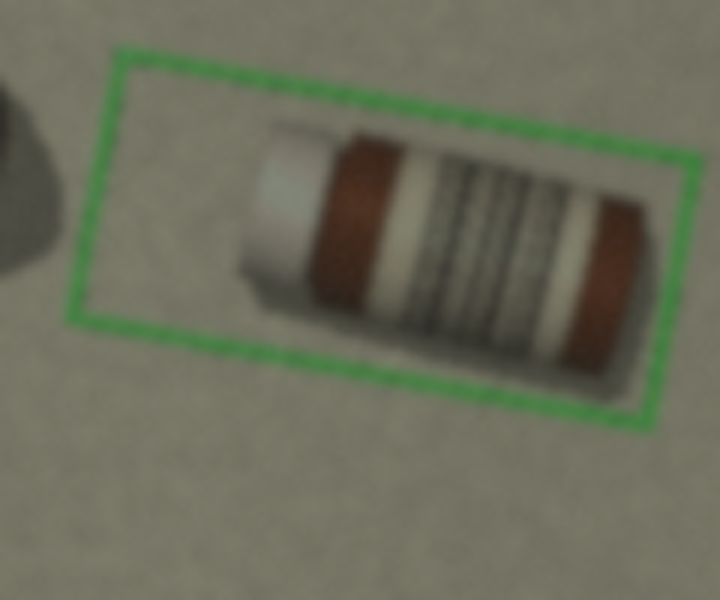

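The bottle now lies inside all four lines in the picture. I'll measure it against the frame before handing in.

Run:
```python
from h import *
np.set_printoptions(precision=2,suppress=True)
p=ctrl.get_image("top");c=frame(p)[0];print(frame(p))
a=ray(p,(275+334/6-.5,155+221/6-.5),31);b=ray(p,(275+618/6-.5,155+288/6-.5),31)
t=np.radians(-11.91);X=np.array([np.cos(t),np.sin(t)]);Y=np.array([-np.sin(t),np.cos(t)])
for q in(a,b): d=q[:2]-c;print(d@X,d@Y)
s=ctrl.read_state();print(s["eef_pos"],s["force"],s["clock"])
```

```text
((653.0682983398438, -15.153358459472656), (207.06527709960938, 97.07391357421875), 78.08773040771484)
-1.4779948491176906 18.205605728398574
-6.196060950624275 -80.82178307403039
[463.17   0.3   90.59] [-0.29 -0.39 -0.2 ] 19.75
```

```bash
python3 -c "
from cell import ctrl
print(ctrl.finish_job())"
```

```text
the job is handed in; nothing more can be done
None
```

I rolled the bottle by its top into the green frame, where it rests with about 7 mm to spare at the tightest line by the last top picture; the robot is clear of it, nothing else was touched, and I handed the job in at about 20 s.

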